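# Reverse the scale's index arm and weigh out iron bars

### The arm

A 7-joint arm with a two-finger parallel gripper is mounted at the origin on the work surface. World frame = base frame: x ahead of the robot, y to its left, z up, the work surface at z = 0. Lengths are in m, angles in rad, forces in N, time in s.
With the tool pointing down it reaches from about 0.425 to 0.925 m from the base axis. Payload 6.8 kg.
Tool frame: the origin (TCP) lies midway between the tips of the shut fingers; the grasp point (between the pads) lies r.grip_point_offset behind it (r.grip_point_offset is the distance from the TCP to the grasp point, in m); z points along the fingers, y is the direction in which the jaws open and shut (so a half turn about z gives the same grasp; the last joint's range is limited). The gripper opens to 85 mm and grips with 20 to 120 N. Pads are 22 mm wide; open, the fingers measure 114 mm over their backs; the gripper's body (76 mm by 85 mm) begins 54 mm behind the grasp point. The pads swing forward as they close: fully open they stand 13 mm farther back than shut.
Start: joints at [1.062, 0.477, 0.022, 1.555, -0.011, 1.109, -0.083], TCP at [0.263, -0.622, 0.231] pointing down, gripper open.
Joint ranges: [-2.96, 2.96], [-0.34, 2.1], [-1.41, 1.46], [0.24, 2.44], [-1.37, 4.51], [0.17, 1.92], [-2.96, 2.96]. Speed limits (rad/s): [2.39, 2.39, 3.14, 3.14, 3.14, 3.14, 3.14].

### API

Orientations are given as a rotation vector (axis times angle).
In Python, from bench import r gives the robot as it stands. The module is installed in compiled form; this text tells all that it offers.
- The arm moves only by the tool play_rows, never from a script. Its argument "deltas" is a list of rows, each a list of 3 entries, a list of its own where there are three numbers: the finger opening in mm, from 0 to 85.4, then the shift along the tool's x, y, z in mm, then the turn, a rotation vector about the tool's x, y, z in rad. A call has 1 to 8 rows; each row is the pose to reach, as a shift and turn from the pose measured when the call began, along the tool's axes at that moment; what a row does not reach only later rows make up. A row lasts 1/8 s, in which the tool goes at most 62.5 mm and 10.7 degrees, less where a joint would pass 70% of its speed; a pose out of reach is approached as far as the arm can. A call with a gripper value outside its range is refused whole. The fingers move at their own pace and stop on an object; "squeeze" is the grip in N (left out, the last holds). Time passes only in rows, so rows that repeat a pose let the fingers close. It gives the time, the measured TCP pose, the force and the opening at its end, in the units of the state.
- r.get_obs(): the state, without advancing time (a new reading comes with each control period).
- r.grab_frame(name): name is "side" or "top"; returns (picture, depth): 400x640x3 uint8, red, green, blue; 400x640 float32, m along the optical axis (not along the pixel's ray), 0 where there is no reading.
- r.camera_model(name): a dict with "mtx" (3x3 intrinsics, pixels), "rvec" (rotation vector, rad) and "tvec" (3), from world to camera coordinates, as OpenCV has them. Camera axes: x right, y down, z forward; pixel columns grow to the right and rows downward; lengths in m; the calibration is good to about 2 mm. A picture is of the moment at which its call begins. camera_model takes no time and is no camera call.
- r.hand_in(): hands the job in, once; it reports no verdict.
The state is a dict: "clock": time; "joints": joint angles; "qvel": joint speeds; "tau": joint torques, N m; "tcp_pos": TCP position; "orientation": TCP orientation; "contact_force": force on the tool from outside, world axes, zero at the start; "moment": the same for the moment, N m; "grip_width": finger opening in m.
Only numpy, scipy, OpenCV 4.12 (cv2) and the standard library are available. Lean on these libraries where they do the work, as an engineer would, in place of code of your own. Each camera call takes 0.05 s, during which the arm holds its last target. There are 200 camera calls.

### The job

Get the spring scale ready and weigh out a batch of the cast-iron bars: first lift the index arm off its pivot pin, turn it end for end and refit it flat on the pin with its pointed end towards the pan. Then load bars, long and short, until the pan has sunk level with the arm (36 mm down from empty, within 3 mm), and lay every bar that is left over on the narrow raised yellow bearer. Leave the other things on the bench alone.

Things in the scene. Friction and masses are not known exactly. Their poses are not given: they have to be found in the camera images.
- pan (a joint): how far the scale's pan has sunk on its spring, m: 0 empty, grows downward, up to 0.052 at the stop; about 4 mm per 0.19 kg. The target is 0.036
- pan_top (a point): centre of the upper face of the scale's aluminium pan, 220 mm (x) by 170 mm (y), 6 mm thick with a rim 4 mm wide and 6 mm high; it moves down with the pan, 130 mm above the bench when empty. The grey housing below it is fixed to the bench, 55 mm high
- pin (a point): foot of the scale's upright pivot pin, on the ledge that the index arm lies on, 85 mm above the bench and 207 mm from the pan's centre; y points from the pin straight to the pan, z up. The steel pin is 12 mm thick and 30 mm tall with a tapered tip; the ledge is a bar 18 mm wide (x) that runs from 12 mm behind the pin to 76 mm in front of it (y), 8 mm thick, on a post 24 mm thick under the pin
- index_mid (a point): centre of the index arm (half-way through its thickness), a loose dark steel bar, 32 mm wide and 12 mm thick with a 16 mm hole 32 mm either side of this point; one end is square (57 mm from this point), the other comes to a point (73 mm). x points to the pointed end, z up through the thickness. At the start it lies on the ledge with the hole near its pointed end on the pin and its square end towards the pan
- index_hole_square (a point): centre of the index arm's hole near its square end, half-way through the thickness; same axes as the arm
- index_tip (a point): the index arm's pointed tip, half-way through the thickness; same axes as the arm
- index: the index arm itself; origin on its underside at the hole near the pointed end, x to the pointed end
- bearer_top (a point): centre of the top of the yellow bearer, a fixed timber 280 mm long (x), only 40 mm wide (y), its top 50 mm above the bench; bars may lie along it or across it. Its two feet are 70 mm wide (y), 40 mm long, 20 mm high
- long1_c (a point): cast-iron bar, plain square section, 90 x 30 x 30 mm, lying on a long face; the point is its centre, x along its length. It sinks the pan about 12 mm (give or take 5 %). It is always there and starts on the pan, along the pan's x.
- long2_c (a point): cast-iron bar, plain square section, 90 x 30 x 30 mm, lying on a long face; the point is its centre, x along its length. It sinks the pan about 12 mm (give or take 5 %). It starts on the cork mat (3 mm thick). In some starts it is absent
- long3_c (a point): cast-iron bar, plain square section, 90 x 30 x 30 mm, lying on a long face; the point is its centre, x along its length. It sinks the pan about 12 mm (give or take 5 %). It starts on the cork mat (3 mm thick). In some starts it is absent
- short1_c (a point): cast-iron bar, plain square section, 60 x 30 x 30 mm, lying on a long face; the point is its centre, x along its length. It sinks the pan about 8 mm (give or take 5 %). It starts on the cork mat (3 mm thick). In some starts it is absent
- short2_c (a point): cast-iron bar, plain square section, 60 x 30 x 30 mm, lying on a long face; the point is its centre, x along its length. It sinks the pan about 8 mm (give or take 5 %). It starts on the cork mat (3 mm thick). In some starts it is absent
- short3_c (a point): cast-iron bar, plain square section, 60 x 30 x 30 mm, lying on a long face; the point is its centre, x along its length. It sinks the pan about 8 mm (give or take 5 %). It starts on the cork mat (3 mm thick). In some starts it is absent
- short4_c (a point): cast-iron bar, plain square section, 60 x 30 x 30 mm, lying on a long face; the point is its centre, x along its length. It sinks the pan about 8 mm (give or take 5 %). It starts on the cork mat (3 mm thick). In some starts it is absent
- sander_c (a point): bystander: black rubber sanding block with a wooden grip, 75 x 45 x 34 mm; its centre
- tape_c (a point): bystander: roll of paper tape, 72 mm across, 25 mm high, lying flat; its centre
- tin_c (a point): bystander: open tin, 74 mm across, 90 mm high; its centre
- glue_c (a point): bystander: yellow glue bottle, 60 mm across, 170 mm high; its centre
- jar_c (a point): bystander: glass jar, 72 mm across, 100 mm high; its centre
There are look-alikes about, which are no part of the job. Leave any blue look-alike of the part that bears long3_c alone.

How it is judged:
By the outcome, as a careful person would: the job done as asked, in the order asked, and still so for the second after the job is handed in, with the robot touching nothing.
Of long2, long3, short1, short2, short3, short4 only 4 to 6 are there at a start; the rules pass over those that are not, and their reading is None.
At some moment in a run one of long2, long3, short1, short2, short3, short4 may be knocked a few centimetres aside while the robot is not near it.
It also fails if it takes over 210 s, if anything falls off the work surface, if the arm or the gripper's body presses on something with over 40 N, if the wrist force passes 120 N, or if a joint passes its speed limit or range.

## Working session

There is one attempt and no reset: what is moved stays moved. The work goes in short steps, Python scripts to look and compute and a tool call to move; the robot and the scene stay as the last step left them, time stands still between calls to the robot, and variables do not carry over. Pictures are saved under pics/ and viewed, about 12 in all and at most 16, crops included, and the job is handed in when it is done.

Besides the shell and the picture viewer there is one more tool, called after "Emit:" as name(argument=value, ...) on one line, values as JSON. play_rows: Moves the arm, as the interface text tells. Its arguments: {"type":"object","properties":{"deltas":{"type":"array"},"squeeze":{"type":"number"}},"required":["deltas"]}

```bash
mkdir -p pics; cat > h.py <<'E'
import numpy as np, cv2
from scipy.spatial.transform import Rotation as R
from bench import r
def grab(n,save=None):
    p,d=r.grab_frame(n)
    if save: cv2.imwrite('pics/'+save,p[:,:,::-1])
    np.savez('last_%s.npz'%n,p=p,d=d)
    return p,d
def cam(n):
    c=r.camera_model(n); return np.array(c['mtx']),R.from_rotvec(np.ravel(c['rvec'])).as_matrix(),np.ravel(c['tvec'])
def cloud(n,d):
    K,Rm,t=cam(n); v,u=np.mgrid[:d.shape[0],:d.shape[1]]
    P=np.stack([(u-K[0,2])/K[0,0]*d,(v-K[1,2])/K[1,1]*d,d],-1)
    W=(P-t)@Rm; W[d==0]=np.nan; return W
def ray(n,u,v,z):
    "pixel -> world at height z"
    K,Rm,t=cam(n); q=np.array([(u-K[0,2])/K[0,0],(v-K[1,2])/K[1,1],1])@Rm; o=-t@Rm
    return o+q*(z-o[2])/q[2]
def proj(n,X):
    K,Rm,t=cam(n); c=Rm@np.asarray(X)+t; c=K@c; return c[:2]/c[2]
E
python3 - <<'E'
from h import *
o=r.get_obs(); print({k:np.round(v,3) for k,v in o.items()}, r.grip_point_offset)
for n in('side','top'):
    grab(n,n+'0.png'); K,Rm,t=cam(n); print(n,-t@Rm,Rm[2],K[0,0])
E
```

```text
{'clock': np.float64(0.0), 'joints': array([ 1.062,  0.478,  0.022,  1.556, -0.011,  1.109, -0.083]), 'qvel': array([ 0.   , -0.002,  0.   , -0.   ,  0.002,  0.001,  0.001]), 'tau': array([-0.0000e+00, -5.9646e+01,  1.6070e+00, -2.8120e+01,  1.2000e-02,
        9.0000e-03,  0.0000e+00]), 'tcp_pos': array([ 0.263, -0.621,  0.23 ]), 'orientation': array([-3.077e+00, -6.250e-01,  1.000e-03]), 'contact_force': array([-0.297,  0.522,  0.971]), 'moment': array([ 0.04 ,  0.02 , -0.042]), 'grip_width': np.float64(0.085)} 0.0187
side [0.39212237 0.60446189 0.85452444] [ 0.07315895 -0.61392704 -0.78596524] 377.37857640495577
top [0.26835663 0.02559672 1.09506545] [ 0.21350804  0.00515114 -0.97692773] 401.19653358694745
```

```bash
ls pics
```

```text
side0.png
top0.png
```

View pics/top0.png

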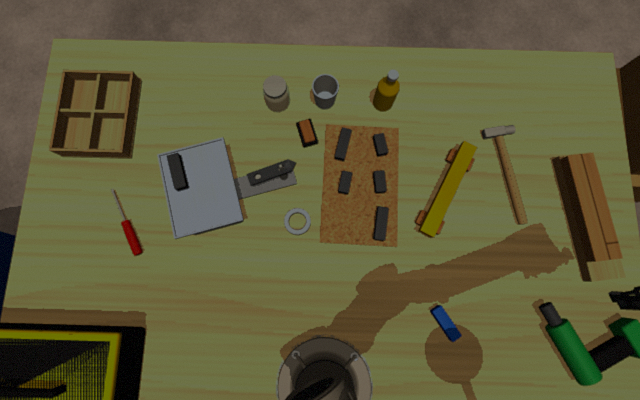

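View pics/side0.png

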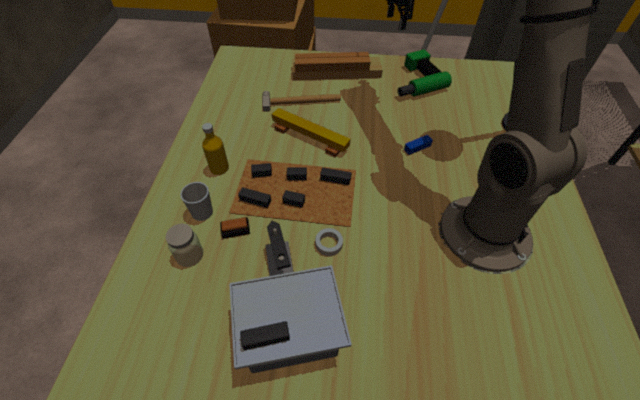

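The top view shows:
- The pan at (200,187), with long1 at (178,171).
- The index arm from (250,182) to its tip at (294,163).
- Mat bars: longs at (343,143) and (381,223), shorts at (380,144), (345,182) and (380,182).
- The bearer at (448,190).

Look-alikes are the blue bar (446,322), the brown timber block (592,215), and the orange/black sander (307,132), which could pass for a bar. There is one candidate for the index arm and the bearer is the yellow timber. With 3 shorts plus long1 the pan sinks 36 mm, so the shorts go on the pan and the two longs on the bearer.

```bash
cat >> h.py <<'E'
def rects(n,p,d,box,zr,colour=None,minpix=25):
    "connected blobs of points in world box & height range -> centre, long dir angle, size, n"
    W=cloud(n,d); x,y,z=W[...,0],W[...,1],W[...,2]
    m=(x>box[0])&(x<box[1])&(y>box[2])&(y<box[3])&(z>zr[0])&(z<zr[1])
    if colour is not None: m&=colour(p.astype(int))
    k,l=cv2.connectedComponents(m.astype(np.uint8),connectivity=4); out=[]
    for i in range(1,k):
        q=W[l==i]
        if len(q)<minpix: continue
        c,s,a=cv2.minAreaRect((q[:,:2]*1000).astype(np.float32))
        if s[0]<s[1]: s=s[::-1]; a+=90
        out.append((np.round(c,1),round((a+90)%180-90,1),np.round(s,0),round(np.median(q[:,2])*1000,1),len(q)))
    return out
dark=lambda p:p.max(-1)<90
E
python3 - <<'E'
from h import *
p,d=np.load('last_top.npz')['p'],np.load('last_top.npz')['d']
W=cloud('top',d)
for u,v in [(178,171),(200,200),(270,172),(250,190),(293,163),(343,143),(380,144),(345,182),(380,182),(381,223),(448,190),(446,322),(360,200)]: print((u,v),np.round(W[v,u]*1000),p[v,u])
print('bars');[print(*b) for b in rects('top',p,d,(.4,.9,-.25,.15),(.022,.05),dark)]
print('long1');[print(*b) for b in rects('top',p,d,(.3,.9,.1,.5),(.13,.17))]
print('pan');[print(*b) for b in rects('top',p,d,(.3,.9,.1,.5),(.105,.17))]
print('idx');[print(*b) for b in rects('top',p,d,(.3,.9,.05,.25),(.088,.105),dark)]
print('bearer');[print(*b) for b in rects('top',p,d,(.3,.9,-.4,-.1),(.04,.07))]
a=cv2.resize(p[140:215,225:315],None,fx=6,fy=6,interpolation=2)
K=cv2.convertScaleAbs(a,alpha=2.2); cv2.imwrite('pics/c1.png',K[:,:,::-1])
E
```

```text
(178, 171) [509. 368. 150.] [39 37 36]
(200, 200) [444. 317. 120.] [110 115 118]
(270, 172) [526. 151.  98.] [40 40 39]
(250, 190) [495. 214.  13.] [86 85 79]
(293, 163) [552.  93.  96.] [36 38 35]
(343, 143) [632. -40.  31.] [37 37 35]
(380, 144) [ 631. -142.   33.] [42 41 42]
(345, 182) [520. -47.  33.] [41 41 41]
(380, 182) [ 523. -142.   33.] [41 42 38]
(381, 223) [ 411. -144.   34.] [43 42 41]
(448, 190) [ 502. -320.   50.] [109  94   0]
(446, 322) [ 164. -306.   32.] [ 14  55 105]
(360, 200) [477. -91.   3.] [109  81  39]
bars
[791.9  14.9] -86.9 [57. 27.] 36.3 106
[743.1 128.5] -43.7 [48. 10.] 36.6 60
[ 751.  -147.8] 68.1 [57. 23.] 36.4 90
[748.   14.9] 88.1 [55. 18.] 35.9 64
[658.9  78.9] 18.6 [41.  8.] 24.3 35
[631.1 -39.7] -12.8 [89. 29.] 33.7 334
[642.6  48.4] -38.9 [56. 30.] 24.5 68
[ 633.1 -144.6] 14.9 [61. 31.] 33.6 241
[ 526.1 -142.3] 6.2 [60. 31.] 33.5 248
[521.7 -47.1] -10.4 [60. 29.] 33.4 240
[ 427.7 -146.8] -6.8 [56. 30.] 33.6 237
long1
[509.8 373.4] 18.9 [90. 31.] 147.8 509
pan
[477.2 321.2] 17.2 [222. 172.] 119.1 6048
idx
[747.1 143.8] -68.2 [61. 26.] 96.8 55
[528.7 145.2] -67.5 [130.  33.] 97.2 577
bearer
[ 752.9 -146.4] 62.5 [59. 26.] 56.2 94
[ 508.6 -323.2] -26.9 [281.  41.] 51.0 1596
```

View pics/c1.png

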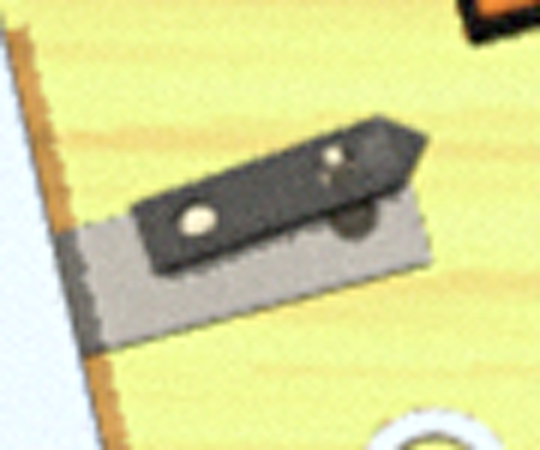

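The crop confirms the index arm: pointed end at about (428,135) facing away from the pan, pin in the hole near the point at (333,155), and the empty square-end hole at (197,220). I'll add a move helper and start the transfer.

```bash
cat >> h.py <<'E'
def go(x,y,z,psi):
    "shift (mm) and turn (rad), tool axes, to TCP x,y,z (mm), tool x at psi deg, pointing down"
    o=r.get_obs(); A=R.from_rotvec(np.ravel(o['orientation'])); B=R.from_euler('z',psi,degrees=True)*R.from_rotvec([np.pi,0,0])
    s=A.inv().apply(np.array([x,y,z])-np.ravel(o['tcp_pos'])*1000); w=(A.inv()*B).as_rotvec()
    print('shift',np.round(s,1).tolist(),'turn',np.round(w,3).tolist(),'|turn|',round(np.degrees(np.linalg.norm(w))))
def st():
    o=r.get_obs(); A=R.from_rotvec(np.ravel(o['orientation'])).as_matrix()
    print('t',round(float(o['clock']),2),'tcp',np.round(np.ravel(o['tcp_pos'])*1000,1),'psi',round(np.degrees(np.arctan2(A[1,0],A[0,0])),1),'zdn',np.round(A[:,2],3),'j',np.round(o['joints'],2),'F',np.round(o['contact_force'],1),'w',round(float(o['grip_width'])*1000,1))
E
python3 -c "
from h import *
st();go(526,152,220,-67.5)"
```

```text
t 0.1 tcp [ 263.2 -621.   230.4] psi 23.0 zdn [-0.001  0.001 -1.   ] j [ 1.06  0.48  0.02  1.56 -0.01  1.11 -0.08] F [ 0.4 -0.2  0.3] w 85.5
shift [543.6, -609.1, 11.4] turn [-0.001, 0.001, 1.579] |turn| 90
```

Emit:
play_rows(deltas=[[85, [544, -609, 0], [0, 0, 1.579]], [85, [544, -609, 0], [0, 0, 1.579]], [85, [544, -609, 0], [0, 0, 1.579]], [85, [544, -609, 0], [0, 0, 1.579]], [85, [544, -609, 0], [0, 0, 1.579]], [85, [544, -609, 0], [0, 0, 1.579]], [85, [544, -609, 0], [0, 0, 1.579]], [85, [544, -609, 0], [0, 0, 1.579]]])

```text
clock: 1.1
tcp_pos: [0.4128, -0.1873, 0.2314]
orientation: [-2.775, 1.47, 0.002]
contact_force: [0.9, -0.2, 0.3]
grip_width: 0.0852
```

```bash
python3 -c "
from h import *
st();go(526,152,220,-67.5)"
```

```text
t 1.1 tcp [ 412.8 -187.3  231.4] psi -55.8 zdn [-0.001  0.001 -1.   ] j [ 0.31  0.11 -0.02  2.06  0.    0.97 -2.26] F [ 0.9 -0.2  0.3] w 85.2
shift [-217.1, -284.2, 11.8] turn [0.0, 0.002, 0.204] |turn| 12
```

Emit:
play_rows(deltas=[[85, [-217, -284, 0], [0, 0, 0.204]], [85, [-217, -284, 0], [0, 0, 0.204]], [85, [-217, -284, 0], [0, 0, 0.204]], [85, [-217, -284, 0], [0, 0, 0.204]], [85, [-217, -284, 0], [0, 0, 0.204]], [85, [-217, -284, 0], [0, 0, 0.204]], [85, [-217, -284, 0], [0, 0, 0.204]], [85, [-217, -284, 0], [0, 0, 0.204]]])

```text
clock: 2.1
tcp_pos: [0.5258, 0.1547, 0.2315]
orientation: [-2.614, 1.742, 0.002]
contact_force: [-0.2, -0.2, -0.0]
grip_width: 0.0852
```

```bash
python3 -c "
from h import *
st();go(526,152,220,-67.5)"
```

```text
t 2.1 tcp [525.8 154.7 231.5] psi -67.3 zdn [-0.001  0.001 -1.   ] j [-0.89  0.3   0.6   1.89 -0.2   1.01 -2.95] F [-0.2 -0.2 -0. ] w 85.2
shift [2.6, 0.9, 11.5] turn [0.0, 0.001, 0.003] |turn| 0
```

Emit:
play_rows(deltas=[[60, [3, 1, 100], [0, 0, 0.003]], [60, [3, 1, 130], [0, 0, 0.003]], [60, [3, 1, 150], [0, 0, 0.003]], [60, [3, 1, 163], [0, 0, 0.003]], [60, [3, 1, 163], [0, 0, 0.003]], [60, [3, 1, 163], [0, 0, 0.003]]], squeeze=50)

```text
clock: 2.85
tcp_pos: [0.527, 0.1519, 0.0697]
orientation: [-2.61, 1.745, -0.0]
contact_force: [-0.8, 1.1, 0.8]
grip_width: 0.0603
```

Emit:
play_rows(deltas=[[20, [0, 0, 0], [0, 0, 0]], [20, [0, 0, 0], [0, 0, 0]], [20, [0, 0, 0], [0, 0, 0]], [20, [0, 0, 0], [0, 0, 0]], [20, [0, 0, 0], [0, 0, 0]]])

```text
clock: 3.48
tcp_pos: [0.5279, 0.1522, 0.0711]
orientation: [-2.608, 1.744, -0.002]
contact_force: [-0.4, -0.2, 7.1]
grip_width: 0.031
```

```bash
python3 -c "
from h import *
st();p,d=grab('side');a=cv2.resize(p[190:310,210:360],None,fx=5,fy=5,interpolation=2);cv2.imwrite('pics/c2.png',cv2.convertScaleAbs(a,alpha=1.8)[:,:,::-1])"
```

```text
t 3.48 tcp [527.9 152.2  71.1] psi -67.5 zdn [ 0.003  0.003 -1.   ] j [-0.77  0.52  0.48  2.01 -0.38  0.68 -2.79] F [-0.4 -0.2  7.1] w 31.0
```

View pics/c2.png

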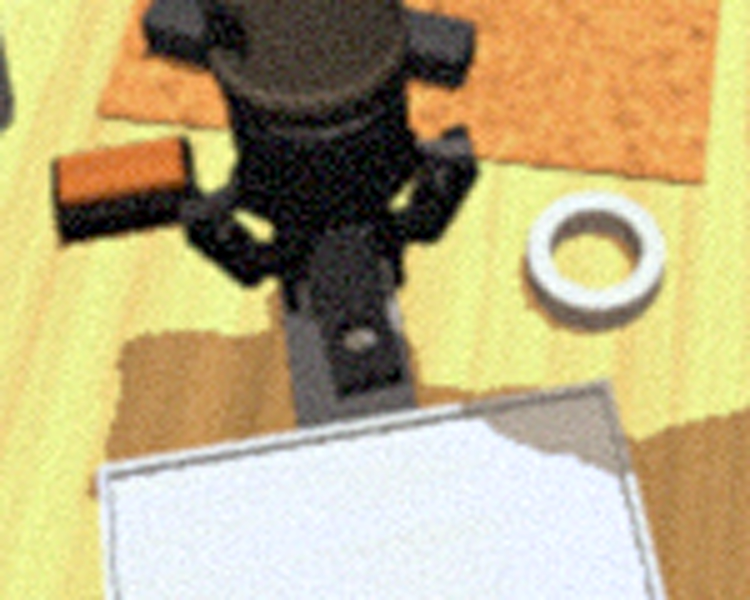

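Emit:
play_rows(deltas=[[20, [0, 0, -20], [0, 0, 0]], [20, [0, 0, -45], [0, 0, 0]], [20, [0, 0, -80], [0, 0, 0]], [20, [0, 0, -80], [0, 0, 0]]], squeeze=70)

```text
clock: 4.03
tcp_pos: [0.5293, 0.1525, 0.1536]
orientation: [-2.604, 1.741, -0.005]
contact_force: [0.0, -0.4, -1.6]
grip_width: 0.0309
```

Emit:
play_rows(deltas=[[20, [0, 0, 0], [0, 0, -0.18]], [20, [0, 0, 0], [0, 0, -0.36]], [20, [0, 0, 0], [0, 0, -0.54]], [20, [0, 0, 0], [0, 0, -0.72]], [20, [0, 0, 0], [0, 0, -0.9]], [20, [0, 0, 0], [0, 0, -1.08]], [20, [0, 0, 0], [0, 0, -1.26]], [20, [0, 0, 0], [0, 0, -1.44]]])

```text
clock: 5.03
tcp_pos: [0.5285, 0.1524, 0.1525]
orientation: [-3.109, -0.418, -0.011]
contact_force: [-0.3, -0.1, -1.3]
grip_width: 0.0307
```

Emit:
play_rows(deltas=[[20, [0, 0, 0], [0, 0, -0.18]], [20, [0, 0, 0], [0, 0, -0.36]], [20, [0, 0, 0], [0, 0, -0.54]], [20, [0, 0, 0], [0, 0, -0.72]], [20, [0, 0, 0], [0, 0, -0.9]], [20, [0, 0, 0], [0, 0, -1.08]], [20, [0, 0, 0], [0, 0, -1.26]], [20, [0, 0, 0], [0, 0, -1.44]]])

```text
clock: 6.02
tcp_pos: [0.5276, 0.1522, 0.1513]
orientation: [-2.057, -2.374, -0.01]
contact_force: [-0.4, 0.4, -1.6]
grip_width: 0.0307
```

```bash
python3 -c "
from h import *
st();go(529,154,151,107.2)"
```

```text
t 6.03 tcp [527.6 152.2 151.3] psi 98.2 zdn [ 0.004  0.005 -1.   ] j [-0.32  0.36 -0.09  1.93  0.04  0.84 -0.29] F [-0.4  0.4 -1.6] w 30.7
shift [1.6, 1.7, 0.3] turn [0.005, -0.004, -0.157] |turn| 9
```

Emit:
play_rows(deltas=[[20, [0, 0, -20], [0, 0, -0.157]], [20, [60, -30, -20], [0.005, -0.004, -0.157]], [20, [100, -30, -20], [0.005, -0.004, -0.157]], [20, [100, -30, -20], [0.005, -0.004, -0.157]], [20, [100, -30, -20], [0.005, -0.004, -0.157]]])

```text
clock: 6.65
tcp_pos: [0.4831, 0.2461, 0.1707]
orientation: [-1.864, -2.528, 0.002]
contact_force: [-0.2, -1.1, -1.6]
grip_width: 0.0309
```

```bash
python3 -c "
from h import *
st()
for n in('top','side'):
    p,d=grab(n); u,v=proj(n,[.538,.123,.115]).astype(int); print(n,u,v)
    a=cv2.resize(p[v-40:v+40,u-65:u+65],None,fx=6,fy=6,interpolation=2);cv2.imwrite('pics/c3%s.png'%n,cv2.convertScaleAbs(a,alpha=1.8)[:,:,::-1])
a=np.vstack([cv2.imread('pics/c3top.png'),cv2.imread('pics/c3side.png')]);cv2.imwrite('pics/c3.png',cv2.resize(a,None,fx=.62,fy=.62,interpolation=3))"
```

```text
t 6.65 tcp [483.1 246.1 170.7] psi 107.2 zdn [-0.001 -0.001 -1.   ] j [-0.45  0.34 -0.17  1.92  0.07  0.89 -0.35] F [-0.2 -1.1 -1.6] w 30.9
top 280 165
side 275 227
```

View pics/c3.png

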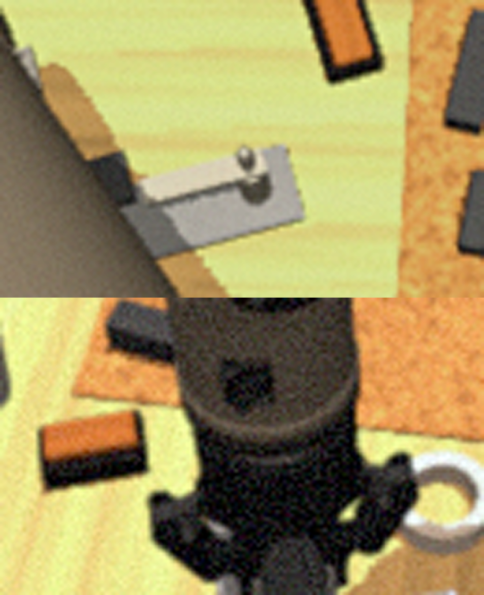

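The top crop shows the bare ledge with the pin near crop (245,155), about full-image (281,166). The gripper is over the pan edge and clear of it.

```bash
python3 -c "
from h import *
L=np.load('last_top.npz');p,d=L['p'],L['d'];W=cloud('top',d)[150:185,250:300].reshape(-1,3)*1000
q=W[(W[:,2]>97)&(W[:,2]<125)];print(len(q),np.round(q,0).tolist(),np.round(q.mean(0),1))
[print(*b) for b in rects('top',p,d,(.45,.6,.09,.2),(.078,.093),None,10)]
print(ray('top',280.9,165.9,.115)*1000, proj('top',[.538,.123,.115]))
go(528.3,155.2,150,107.2)"
```

```text
21 [[541.0, 127.0, 113.0], [540.0, 124.0, 115.0], [539.0, 121.0, 118.0], [541.0, 119.0, 111.0], [537.0, 127.0, 115.0], [537.0, 124.0, 116.0], [537.0, 121.0, 119.0], [538.0, 119.0, 114.0], [535.0, 127.0, 113.0], [534.0, 124.0, 118.0], [536.0, 122.0, 112.0], [537.0, 119.0, 108.0], [539.0, 118.0, 102.0], [533.0, 127.0, 111.0], [534.0, 125.0, 108.0], [533.0, 122.0, 112.0], [534.0, 119.0, 110.0], [537.0, 118.0, 100.0], [533.0, 125.0, 104.0], [533.0, 122.0, 102.0], [533.0, 120.0, 103.0]] [536.3 122.3 110.7]
[527.7 153.4] -73.3 [87. 21.] 85.1 237
[537.92367574 121.76126159 115.        ] [280.41243487 165.85770196]
shift [-99.1, 16.3, 21.0] turn [-0.001, 0.001, -0.002] |turn| 0
```

Emit:
play_rows(deltas=[[20, [-55, 9, 0], [0, 0, 0]], [20, [-99, 16, 0], [0, 0, 0]], [20, [-99, 16, 0], [0, 0, 0]], [20, [-99, 16, 0], [0, 0, 0]], [20, [-99, 16, 40], [0, 0, 0]], [20, [-99, 16, 64], [0, 0, 0]], [20, [-99, 16, 64], [0, 0, 0]]])

```text
clock: 7.62
tcp_pos: [0.526, 0.1558, 0.1054]
orientation: [-1.863, -2.526, 0.007]
contact_force: [0.1, 0.3, -2.1]
grip_width: 0.0307
```

```bash
python3 -c "
from h import *
st();go(528.7,154.7,96,107);p,d=grab('side');a=cv2.resize(p[190:290,220:340],None,fx=5,fy=5,interpolation=2);cv2.imwrite('pics/c4.png',cv2.convertScaleAbs(a,alpha=2)[:,:,::-1])"
```

```text
t 7.62 tcp [526.  155.8 105.4] psi 107.2 zdn [-0.005 -0.002 -1.   ] j [-0.31  0.43 -0.12  1.96  0.07  0.76 -0.17] F [ 0.1  0.3 -2.1] w 30.7
shift [-1.8, 2.3, 9.4] turn [-0.005, 0.0, 0.003] |turn| 0
```

Emit:
play_rows(deltas=[[20, [-2, 2.5, 0], [-0.005, 0, 0.003]], [20, [-2, 2.5, 0], [-0.005, 0, 0.003]], [20, [-2, 2.5, 0], [-0.005, 0, 0.003]]])

```text
clock: 8.05
tcp_pos: [0.5306, 0.155, 0.1075]
orientation: [1.868, 2.523, 0.005]
contact_force: [-0.4, 0.2, -1.3]
grip_width: 0.0308
```

```bash
python3 -c "
from h import *
st();go(528.7,154.7,96,107)"
```

```text
t 8.05 tcp [530.6 155.  107.5] psi 107.0 zdn [ 0.004  0.001 -1.   ] j [-0.3   0.43 -0.12  1.95  0.07  0.75 -0.17] F [-0.4  0.2 -1.3] w 30.8
shift [0.2, -2.0, 11.5] turn [0.004, 0.0, -0.0] |turn| 0
```

Emit:
play_rows(deltas=[[20, [0, -1.5, 3], [0, 0, 0]], [20, [0, -1.5, 4], [0, 0, 0]], [20, [0, -1.5, 4], [0, 0, 0]]])

```text
clock: 8.43
tcp_pos: [0.529, 0.1545, 0.1033]
orientation: [1.868, 2.523, 0.004]
contact_force: [-0.0, -0.5, -1.2]
grip_width: 0.0308
```

```bash
python3 -c "
from h import *
st();go(528.7,154.7,96,107)"
```

```text
t 8.43 tcp [529.  154.5 103.3] psi 107.0 zdn [ 0.003  0.001 -1.   ] j [-0.3   0.44 -0.12  1.96  0.07  0.75 -0.17] F [-0.  -0.5 -1.2] w 30.8
shift [0.3, -0.3, 7.3] turn [0.003, 0.0, -0.001] |turn| 0
```

Well placed, so I'll lower it slowly.

Emit:
play_rows(deltas=[[20, [0, 0, 3], [0, 0, 0]], [20, [0, 0, 6], [0, 0, 0]], [20, [0, 0, 9], [0, 0, 0]], [20, [0, 0, 11], [0, 0, 0]], [20, [0, 0, 11], [0, 0, 0]]])

```text
clock: 9.05
tcp_pos: [0.5294, 0.1572, 0.0923]
orientation: [1.866, 2.526, 0.009]
contact_force: [0.5, 6.5, -3.2]
grip_width: 0.031
```

```bash
python3 -c "
from h import *
st()"
```

```text
t 9.05 tcp [529.4 157.2  92.3] psi 107.1 zdn [ 0.005  0.004 -1.   ] j [-0.31  0.45 -0.12  1.97  0.08  0.72 -0.17] F [ 0.5  6.5 -3.2] w 31.0
```

Emit:
play_rows(deltas=[[20, [1, 0, 4], [0, 0, 0]], [20, [1, 0, 8], [0, 0, 0]], [20, [1, 0, 12], [0, 0, 0]], [20, [1, 0, 16], [0, 0, 0]], [20, [1, 0, 19], [0, 0, 0]], [20, [1, 0, 20], [0, 0, 0]]])

```text
clock: 9.8
tcp_pos: [0.5291, 0.1581, 0.0721]
orientation: [1.866, 2.526, 0.009]
contact_force: [0.6, 0.5, -1.8]
grip_width: 0.0307
```

```bash
python3 -c "
from h import *
st()"
```

```text
t 9.8 tcp [529.1 158.1  72.1] psi 107.1 zdn [ 0.005  0.004 -1.   ] j [-0.31  0.48 -0.12  1.98  0.08  0.68 -0.18] F [ 0.6  0.5 -1.8] w 30.7
```

Emit:
play_rows(deltas=[[20, [0, 0, 2], [0, 0, 0]], [20, [0, 0, 2], [0, 0, 0]], [55, [0, 0, 0], [0, 0, 0]], [55, [0, 0, 0], [0, 0, 0]], [55, [0, 0, 0], [0, 0, 0]], [55, [0, 0, -20], [0, 0, 0]], [55, [0, 0, -60], [0, 0, 0]], [85, [0, 0, -110], [0, 0, 0]]])

```text
clock: 10.8
tcp_pos: [0.5278, 0.1574, 0.1823]
orientation: [1.866, 2.527, 0.006]
contact_force: [0.2, 1.5, 0.8]
grip_width: 0.0716
```

```bash
python3 -c "
from h import *
st();go(470,20,230,90)"
```

```text
t 10.8 tcp [527.8 157.4 182.3] psi 107.1 zdn [ 0.002  0.003 -1.   ] j [-0.3   0.33 -0.13  1.9   0.05  0.91 -0.15] F [0.2 1.5 0.8] w 71.6
shift [-114.3, -95.5, -48.2] turn [0.003, -0.002, 0.298] |turn| 17
```

```bash
cat >> h.py <<'E'
def look(n='top'):
    p,d=grab(n)
    print('bars');[print(*b) for b in rects(n,p,d,(.36,.71,-.24,.02),(.024,.045),dark,60)]
    print('pan');[print(*b) for b in rects(n,p,d,(.33,.62,.2,.45),(.07,.17),lambda p:p.min(-1)>95,150)]
    print('idx');[print(*b) for b in rects(n,p,d,(.4,.62,.05,.25),(.09,.107),dark)]
    return p,d
E
python3 -c "
from h import *
p,d=look();cv2.imwrite('pics/t1.png',cv2.convertScaleAbs(p,alpha=1.6)[:,:,::-1])"
```

```text
bars
[631.8 -39.8] -12.8 [90. 30.] 33.7 330
[ 633.1 -144.2] 12.9 [61. 30.] 33.7 232
[ 526.  -141.7] 6.8 [61. 30.] 33.8 245
[521.7 -47.2] -10.2 [61. 29.] 33.4 238
[ 411.  -144.4] -6.3 [90. 30.] 33.7 384
pan
[476.4 323.8] 17.7 [221. 168.] 118.7 4856
idx
```

View pics/t1.png

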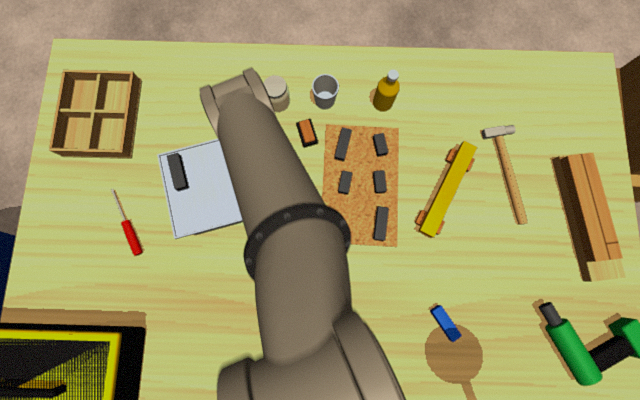

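```bash
python3 -c "
from h import *
go(522,-47,110,169.8)"
```

```text
shift [-194.2, -70.8, 78.1] turn [0.014, 0.005, -1.095] |turn| 63
```

Emit:
play_rows(deltas=[[55, [-60, -20, 0], [0, 0, -0.18]], [55, [-120, -44, 0], [0, 0, -0.36]], [55, [-160, -60, 20], [0, 0, -0.54]], [55, [-194, -71, 40], [0, 0, -0.72]], [55, [-194, -71, 72], [0, 0, -0.9]], [55, [-194, -71, 72], [0, 0, -1.095]], [55, [-194, -71, 72], [0, 0, -1.095]], [55, [-194, -71, 72], [0, 0, -1.095]]])

```text
clock: 11.85
tcp_pos: [0.522, -0.0469, 0.1163]
orientation: [0.283, 3.116, 0.013]
contact_force: [-0.1, -0.1, 0.4]
grip_width: 0.0551
```

```bash
python3 -c "
from h import *
st();go(522,-47,4,169.8)"
```

```text
t 11.85 tcp [522.  -46.9 116.3] psi 169.6 zdn [ 0.013  0.007 -1.   ] j [ 0.18  0.38 -0.25  2.01  0.13  0.74  1.24] F [-0.1 -0.1  0.4] w 55.1
shift [1.3, -1.2, 112.3] turn [0.009, 0.012, -0.003] |turn| 1
```

Emit:
play_rows(deltas=[[55, [1, -1, 50], [0.009, 0.012, 0]], [55, [1, -1, 90], [0.009, 0.012, 0]], [55, [1, -1, 112], [0.009, 0.012, 0]], [55, [1, -1, 112], [0.009, 0.012, 0]], [20, [1, -1, 112], [0.009, 0.012, 0]], [20, [1, -1, 112], [0.009, 0.012, 0]], [20, [1, -1, 112], [0.009, 0.012, 0]], [20, [1, -1, 112], [0.009, 0.012, 0]]], squeeze=80)

```text
clock: 12.85
tcp_pos: [0.5238, -0.0464, 0.0061]
orientation: [0.284, 3.126, 0.001]
contact_force: [-1.0, 1.3, 6.7]
grip_width: 0.0286
```

```bash
python3 -c "
from h import *
st()"
```

```text
t 12.85 tcp [523.8 -46.4   6.1] psi 169.6 zdn [ 0.003  0.    -1.   ] j [ 0.13  0.57 -0.2   2.05  0.21  0.53  1.17] F [-1.   1.3  6.7] w 28.6
```

Emit:
play_rows(deltas=[[20, [0, 0, -60], [0, 0, 0]], [20, [0, 0, -120], [0, 0, 0]], [20, [0, 0, -175], [0, 0, 0]], [20, [0, 0, -175], [0, 0, 0]]])

```text
clock: 13.35
tcp_pos: [0.5261, -0.0467, 0.186]
orientation: [0.285, 3.116, 0.001]
contact_force: [-0.3, 0.2, -3.7]
grip_width: 0.0288
```

```bash
python3 -c "
from h import *
st();go(411.4,337.4,172,197.2)"
```

```text
t 13.35 tcp [526.1 -46.7 186. ] psi 169.6 zdn [ 0.013 -0.    -1.   ] j [ 0.2   0.3  -0.27  1.95  0.1   0.9   1.26] F [-0.3  0.2 -3.7] w 28.8
shift [182.5, 357.0, 12.4] turn [-0.001, 0.013, -0.482] |turn| 28
```

Emit:
play_rows(deltas=[[20, [26, 51, 2], [0, 0.013, -0.12]], [20, [52, 102, 3], [0, 0.013, -0.24]], [20, [78, 153, 5], [0, 0.013, -0.36]], [20, [104, 204, 7], [0, 0.013, -0.482]], [20, [130, 255, 9], [0, 0.013, -0.482]], [20, [156, 306, 11], [0, 0.013, -0.482]], [20, [182, 357, 12], [0, 0.013, -0.482]], [20, [182, 357, 12], [0, 0.013, -0.482]]])

```text
clock: 14.35
tcp_pos: [0.4083, 0.3421, 0.1716]
orientation: [0.482, -3.102, -0.003]
contact_force: [-0.2, -1.2, -4.3]
grip_width: 0.0286
```

```bash
python3 -c "
from h import *
st();go(411.4,337.4,114,197.2)"
```

```text
t 14.35 tcp [408.3 342.1 171.6] psi -162.3 zdn [-0.002  0.001 -1.   ] j [-0.38  0.36 -0.53  1.93  0.23  0.91  0.86] F [-0.2 -1.2 -4.3] w 28.6
shift [-1.6, -5.6, 57.5] turn [0.002, -0.002, 0.008] |turn| 0
```

Emit:
play_rows(deltas=[[20, [-1, -4, 25], [0.002, -0.002, 0.008]], [20, [-1, -4, 42], [0.002, -0.002, 0.008]], [20, [-1, -4, 48], [0.002, -0.002, 0.008]], [20, [-1, -4, 53], [0.002, -0.002, 0.008]], [20, [-1, -4, 57], [0.002, -0.002, 0.008]], [20, [-1, -4, 57], [0.002, -0.002, 0.008]]])

```text
clock: 15.1
tcp_pos: [0.4107, 0.3385, 0.1148]
orientation: [-0.469, 3.106, -0.0]
contact_force: [-0.5, -2.6, -1.2]
grip_width: 0.0291
```

```bash
python3 -c "
from h import *
st()"
```

```text
t 15.1 tcp [410.7 338.5 114.8] psi -162.8 zdn [ 0.001 -0.    -1.   ] j [-0.4   0.44 -0.5   1.97  0.29  0.8   0.8 ] F [-0.5 -2.6 -1.2] w 29.1
```

Emit:
play_rows(deltas=[[50, [0, 0, 0], [0, 0, 0]], [50, [0, 0, 0], [0, 0, 0]], [50, [0, 0, 0], [0, 0, 0]], [50, [0, 0, -30], [0, 0, 0]], [55, [0, 0, -85], [0, 0, 0]], [55, [0, 0, -85], [0, 0, 0]]])

```text
clock: 15.85
tcp_pos: [0.4125, 0.341, 0.2041]
orientation: [-0.468, 3.099, 0.007]
contact_force: [-0.7, -0.0, 0.4]
grip_width: 0.0549
```

```bash
python3 -c "
from h import *
st();look();go(526,-142,175,186.5)"
```

```text
t 15.85 tcp [412.5 341.  204.1] psi -162.8 zdn [ 0.007  0.005 -1.   ] j [-0.36  0.32 -0.54  1.9   0.2   0.97  0.88] F [-0.7 -0.   0.4] w 54.9
bars
[631.9 -39.5] -12.2 [90. 29.] 33.8 328
[ 633.1 -144.6] 12.8 [61. 30.] 33.7 232
[ 525.9 -141.3] 6.9 [59. 30.] 33.6 244
[ 411.3 -144.5] -7.2 [90. 30.] 33.6 383
pan
[515.  306.4] 17.2 [158. 119.] 111.0 1654
idx
[527.1 159.8] -73.4 [129.  34.] 97.5 559
shift [33.0, -493.9, 26.0] turn [0.002, 0.005, 0.186] |turn| 11
```

Emit:
play_rows(deltas=[[55, [4, -60, 0], [0, 0, 0.1]], [55, [8, -121, 5], [0, 0, 0.18]], [55, [12, -182, 10], [0, 0, 0.18]], [55, [16, -243, 20], [0, 0, 0.18]], [55, [20, -304, 30], [0, 0, 0.18]], [55, [25, -365, 50], [0, 0, 0.18]], [55, [29, -426, 70], [0, 0, 0.18]], [55, [33, -486, 90], [0, 0, 0.18]]])

```text
clock: 16.9
tcp_pos: [0.5223, -0.1318, 0.1107]
orientation: [-0.188, 3.133, 0.004]
contact_force: [0.6, 1.7, 0.5]
grip_width: 0.0552
```

Emit:
play_rows(deltas=[[55, [0, 0, 0], [0, 0, 0]], [55, [0, 0, 0], [0, 0, 0]]])

```text
clock: 17.15
tcp_pos: [0.5213, -0.1313, 0.1095]
orientation: [-0.188, 3.136, 0.006]
contact_force: [0.6, 0.7, 0.7]
grip_width: 0.055
```

```bash
python3 -c "
from h import *
st();go(526,-142,5,186.9)"
```

```text
t 17.15 tcp [ 521.3 -131.3  109.5] psi -173.1 zdn [ 0.     0.004 -1.   ] j [ 0.35  0.42 -0.27  1.98  0.15  0.76  1.69] F [0.6 0.7 0.7] w 55.0
shift [-3.3, -11.6, 104.4] turn [0.004, 0.001, -0.001] |turn| 0
```

Emit:
play_rows(deltas=[[55, [-3.5, -11.5, 30], [0.004, 0, 0]], [55, [-3.5, -11.5, 70], [0.004, 0, 0]], [55, [-3.5, -11.5, 100], [0.004, 0, 0]], [55, [-3.5, -11.5, 104], [0.004, 0, 0]], [20, [-3.5, -11.5, 104], [0.004, 0, 0]], [20, [-3.5, -11.5, 104], [0.004, 0, 0]], [20, [-3.5, -11.5, 104], [0.004, 0, 0]], [20, [-3.5, -11.5, 104], [0.004, 0, 0]]])

```text
clock: 18.15
tcp_pos: [0.5271, -0.1413, 0.007]
orientation: [-0.189, 3.133, -0.001]
contact_force: [-2.2, 2.3, 7.1]
grip_width: 0.0284
```

Emit:
play_rows(deltas=[[20, [0, 0, -60], [0, 0, 0]], [20, [0, 0, -120], [0, 0, 0]], [20, [0, 0, -175], [0, 0, 0]], [20, [0, 0, -175], [0, 0, 0]]])

```text
clock: 18.65
tcp_pos: [0.5295, -0.142, 0.187]
orientation: [-0.187, 3.124, -0.005]
contact_force: [0.2, -0.0, -5.0]
grip_width: 0.0285
```

```bash
python3 -c "
from h import *
st();go(432.2,270.6,170,197.2)"
```

```text
t 18.65 tcp [ 529.5 -142.   187. ] psi -173.1 zdn [ 0.012 -0.003 -1.   ] j [ 0.38  0.33 -0.29  1.9   0.12  0.92  1.73] F [ 0.2 -0.  -5. ] w 28.5
shift [47.5, 421.3, 14.7] turn [-0.005, 0.012, -0.181] |turn| 10
```

Emit:
play_rows(deltas=[[20, [7, 60, 2], [-0.005, 0.012, -0.1]], [20, [13, 120, 4], [-0.005, 0.012, -0.181]], [20, [20, 180, 6], [-0.005, 0.012, -0.181]], [20, [27, 240, 8], [-0.005, 0.012, -0.181]], [20, [34, 300, 10], [-0.005, 0.012, -0.181]], [20, [41, 360, 12], [-0.005, 0.012, -0.181]], [20, [47, 418, 14], [-0.005, 0.012, -0.181]], [20, [47, 418, 14], [-0.005, 0.012, -0.181]]])

```text
clock: 19.65
tcp_pos: [0.43, 0.2725, 0.1698]
orientation: [0.484, -3.102, -0.004]
contact_force: [-0.3, -0.3, -4.0]
grip_width: 0.0288
```

Emit:
play_rows(deltas=[[20, [0, 0, 0], [0, 0, 0]], [20, [0, 0, 0], [0, 0, 0]]])

```text
clock: 19.9
tcp_pos: [0.4299, 0.2711, 0.1691]
orientation: [0.482, -3.101, -0.002]
contact_force: [-0.2, -0.1, -4.6]
grip_width: 0.0286
```

```bash
python3 -c "
from h import *
st();go(432.2,270.6,107,197.2)"
```

```text
t 19.9 tcp [429.9 271.1 169.1] psi -162.3 zdn [-0.004  0.001 -1.   ] j [-0.24  0.33 -0.53  1.98  0.21  0.89  1.  ] F [-0.2 -0.1 -4.6] w 28.6
shift [-2.3, -1.3, 62.1] turn [0.002, -0.003, 0.008] |turn| 1
```

Emit:
play_rows(deltas=[[20, [-2, -1, 25], [0.002, -0.003, 0.008]], [20, [-2, -1, 45], [0.002, -0.003, 0.008]], [20, [-2, -1, 52], [0.002, -0.003, 0.008]], [20, [-2, -1, 57], [0.002, -0.003, 0.008]], [20, [-2, -1, 61], [0.002, -0.003, 0.008]], [20, [-2, -1, 62], [0.002, -0.003, 0.008]], [20, [-2, -1, 62], [0.002, -0.003, 0.008]]])

```text
clock: 20.78
tcp_pos: [0.4323, 0.2707, 0.1075]
orientation: [-0.469, 3.106, -0.0]
contact_force: [0.0, -1.9, -0.2]
grip_width: 0.0287
```

Emit:
play_rows(deltas=[[50, [0, 0, 0], [0, 0, 0]], [50, [0, 0, 0], [0, 0, 0]], [50, [0, 0, 0], [0, 0, 0]], [50, [0, 0, -30], [0, 0, 0]], [55, [0, 0, -85], [0, 0, 0]], [55, [0, 0, -85], [0, 0, 0]]])

```text
clock: 21.52
tcp_pos: [0.4344, 0.2729, 0.1965]
orientation: [-0.468, 3.098, 0.005]
contact_force: [0.3, 0.0, -0.4]
grip_width: 0.0549
```

```bash
python3 -c "
from h import *
st();look();go(633,-144.5,110,192.8)"
```

```text
t 21.52 tcp [434.4 272.9 196.5] psi -162.8 zdn [ 0.008  0.005 -1.   ] j [-0.23  0.29 -0.54  1.95  0.19  0.93  1.01] F [ 0.3  0.  -0.4] w 54.9
bars
[631.2 -39.6] -12.7 [89. 30.] 33.7 330
[ 632.9 -144.8] 13.5 [59. 30.] 33.4 233
[ 410.8 -144.7] -6.7 [89. 30.] 33.5 385
pan
[553.2 300.8] 16.7 [88. 85.] 102.8 504
idx
[526.4 160. ] -73.0 [129.  33.] 97.4 560
shift [-67.4, -456.6, 84.3] turn [0.001, 0.005, 0.077] |turn| 4
```

Emit:
play_rows(deltas=[[55, [-9, -60, 0], [0, 0, 0.03]], [55, [-18, -120, 5], [0, 0, 0.07]], [55, [-27, -180, 10], [0, 0, 0.07]], [55, [-36, -240, 20], [0, 0, 0.07]], [55, [-45, -300, 30], [0, 0, 0.07]], [55, [-54, -360, 50], [0, 0, 0.07]], [55, [-63, -420, 70], [0, 0, 0.07]], [55, [-67, -457, 84], [0, 0, 0.07]]])

```text
clock: 22.58
tcp_pos: [0.6321, -0.1482, 0.1074]
orientation: [-0.356, 3.12, 0.002]
contact_force: [0.5, 0.1, 0.7]
grip_width: 0.0552
```

Emit:
play_rows(deltas=[[55, [0, 0, 0], [0, 0, 0]], [55, [0, 0, 0], [0, 0, 0]]])

```text
clock: 22.82
tcp_pos: [0.631, -0.1474, 0.1059]
orientation: [0.357, -3.12, -0.004]
contact_force: [0.2, 0.6, 0.4]
grip_width: 0.0552
```

```bash
python3 -c "
from h import *
st();go(633,-144.8,5,193.2)"
```

```text
t 22.82 tcp [ 631.  -147.4  105.9] psi -166.9 zdn [-0.001  0.003 -1.   ] j [ 0.35  0.59 -0.3   1.71  0.21  0.88  1.76] F [0.2 0.6 0.4] w 55.2
shift [-2.6, 1.8, 100.9] turn [0.003, -0.0, -0.003] |turn| 0
```

Emit:
play_rows(deltas=[[55, [-2.5, 2, 30], [0.003, 0, 0]], [55, [-2.5, 2, 70], [0.003, 0, 0]], [55, [-2.5, 2, 97], [0.003, 0, 0]], [55, [-2.5, 2, 101], [0.003, 0, 0]], [20, [-2.5, 2, 101], [0.003, 0, 0]], [20, [-2.5, 2, 101], [0.003, 0, 0]], [20, [-2.5, 2, 101], [0.003, 0, 0]], [20, [-2.5, 2, 101], [0.003, 0, 0]]])

```text
clock: 23.82
tcp_pos: [0.634, -0.144, 0.0067]
orientation: [-0.358, 3.119, -0.0]
contact_force: [-2.0, 2.1, 7.1]
grip_width: 0.0286
```

Emit:
play_rows(deltas=[[20, [0, 0, -60], [0, 0, 0]], [20, [0, 0, -120], [0, 0, 0]], [20, [0, 0, -175], [0, 0, 0]], [20, [0, 0, -175], [0, 0, 0]]])

```text
clock: 24.32
tcp_pos: [0.6367, -0.1446, 0.1874]
orientation: [-0.356, 3.11, -0.005]
contact_force: [0.4, -0.8, -4.2]
grip_width: 0.0291
```

```bash
python3 -c "
from h import *
st();go(529.1,305.8,170,197.2)"
```

```text
t 24.32 tcp [ 636.7 -144.6  187.4] psi -167.0 zdn [ 0.012 -0.002 -1.   ] j [ 0.36  0.5  -0.32  1.65  0.18  1.02  1.78] F [ 0.4 -0.8 -4.2] w 29.1
shift [3.4, 463.1, 15.2] turn [-0.005, 0.011, -0.072] |turn| 4
```

Emit:
play_rows(deltas=[[20, [0, 60, 2], [-0.005, 0.011, -0.03]], [20, [1, 120, 4], [-0.005, 0.011, -0.072]], [20, [1, 180, 6], [-0.005, 0.011, -0.072]], [20, [2, 240, 8], [-0.005, 0.011, -0.072]], [20, [2, 300, 10], [-0.005, 0.011, -0.072]], [20, [3, 360, 12], [-0.005, 0.011, -0.072]], [20, [3, 420, 14], [-0.005, 0.011, -0.072]], [20, [3, 462, 15], [-0.005, 0.011, -0.072]]])

```text
clock: 25.32
tcp_pos: [0.5273, 0.3072, 0.1685]
orientation: [0.473, -3.103, 0.0]
contact_force: [0.1, -1.0, -4.2]
grip_width: 0.0288
```

Emit:
play_rows(deltas=[[20, [0, 0, 0], [0, 0, 0]], [20, [0, 0, 0], [0, 0, 0]]])

```text
clock: 25.58
tcp_pos: [0.5265, 0.3061, 0.1669]
orientation: [0.473, -3.1, 0.003]
contact_force: [-0.4, -1.2, -4.2]
grip_width: 0.0287
```

```bash
python3 -c "
from h import *
st();go(529.1,305.8,98.5,197.2)"
```

```text
t 25.57 tcp [526.5 306.1 166.9] psi -162.7 zdn [-0.005 -0.003 -1.   ] j [-0.29  0.48 -0.45  1.75  0.25  0.97  1.04] F [-0.4 -1.2 -4.2] w 28.7
shift [-2.8, -0.9, 68.4] turn [-0.001, -0.005, 0.003] |turn| 0
```

Emit:
play_rows(deltas=[[20, [-2, -1, 25], [0, -0.005, 0.003]], [20, [-2, -1, 48], [0, -0.005, 0.003]], [20, [-2, -1, 58], [0, -0.005, 0.003]], [20, [-2, -1, 64], [0, -0.005, 0.003]], [20, [-2, -1, 68], [0, -0.005, 0.003]], [20, [-2, -1, 68], [0, -0.005, 0.003]], [20, [-2, -1, 68], [0, -0.005, 0.003]]])

```text
clock: 26.45
tcp_pos: [0.529, 0.3056, 0.0996]
orientation: [-0.469, 3.105, -0.002]
contact_force: [0.5, -1.8, -0.9]
grip_width: 0.029
```

Emit:
play_rows(deltas=[[50, [0, 0, 0], [0, 0, 0]], [50, [0, 0, 0], [0, 0, 0]], [50, [0, 0, 0], [0, 0, 0]], [50, [0, 0, -30], [0, 0, 0]], [55, [0, 0, -85], [0, 0, 0]], [55, [0, 0, -100], [0, 0, 0]], [55, [0, 0, -100], [0, 0, 0]]])

```text
clock: 27.32
tcp_pos: [0.5293, 0.3061, 0.2006]
orientation: [-0.468, 3.103, -0.001]
contact_force: [-0.4, 1.0, -0.8]
grip_width: 0.0548
```

```bash
python3 -c "
from h import *
st();look();go(631.5,-39.6,110,167.3);p,d=np.load('last_top.npz')['p'],np.load('last_top.npz')['d'];
[print(*b) for b in rects('top',p,d,(.3,.7,-.45,-.2),(.04,.07))]"
```

```text
t 27.32 tcp [529.3 306.1 200.6] psi -162.8 zdn [ 0.003  0.    -1.   ] j [-0.28  0.44 -0.46  1.72  0.23  1.03  1.05] F [-0.4  1.  -0.8] w 54.8
bars
[631.2 -39.3] -12.2 [90. 29.] 34.0 329
[ 410.7 -144.2] -7.4 [90. 30.] 33.7 385
pan
[428.4 370.7] 17.1 [154.  47.] 94.6 580
idx
[539.7 116.4] -72.2 [38. 34.] 97.3 124
shift [3.5, -359.9, 89.6] turn [-0.001, 0.001, 0.521] |turn| 30
[ 508.7 -323.4] -26.9 [281.  41.] 51.0 1601
```

Emit:
play_rows(deltas=[[55, [0, -60, 0], [0, 0, 0.15]], [55, [1, -120, 0], [0, 0, 0.3]], [55, [2, -180, 20], [0, 0, 0.42]], [55, [3, -240, 40], [0, 0, 0.52]], [55, [3, -300, 60], [0, 0, 0.52]], [55, [3, -360, 80], [0, 0, 0.52]], [55, [3, -360, 90], [0, 0, 0.52]], [55, [3, -360, 90], [0, 0, 0.52]]])

```text
clock: 28.38
tcp_pos: [0.6301, -0.0395, 0.1069]
orientation: [-0.346, -3.118, 0.002]
contact_force: [-0.6, 0.4, -0.6]
grip_width: 0.055
```

```bash
python3 -c "
from h import *
st();go(631,-39.3,5,167.5)"
```

```text
t 28.38 tcp [630.1 -39.5 106.9] psi 167.3 zdn [-0.004 -0.001 -1.   ] j [ 0.14  0.55 -0.25  1.75  0.17  0.86  1.17] F [-0.6  0.4 -0.6] w 55.0
shift [-1.2, 0.6, 101.9] turn [-0.002, -0.004, -0.003] |turn| 0
```

Emit:
play_rows(deltas=[[55, [-1, 0.5, 30], [0, -0.004, 0]], [55, [-1, 0.5, 70], [0, -0.004, 0]], [55, [-1, 0.5, 98], [0, -0.004, 0]], [55, [-1, 0.5, 102], [0, -0.004, 0]], [20, [-1, 0.5, 102], [0, -0.004, 0]], [20, [-1, 0.5, 102], [0, -0.004, 0]], [20, [-1, 0.5, 102], [0, -0.004, 0]], [20, [-1, 0.5, 102], [0, -0.004, 0]]], squeeze=90)

```text
clock: 29.38
tcp_pos: [0.6318, -0.0383, 0.0066]
orientation: [0.345, 3.12, -0.001]
contact_force: [-3.0, 2.9, 6.9]
grip_width: 0.0286
```

Emit:
play_rows(deltas=[[20, [0, 0, -50], [0, 0, 0]], [20, [0, 0, -100], [0, 0, 0]], [20, [0, 0, -115], [0, 0, 0]], [20, [0, 0, -115], [0, 0, 0]]])

```text
clock: 29.88
tcp_pos: [0.6314, -0.0386, 0.1216]
orientation: [0.346, 3.12, -0.001]
contact_force: [1.2, -0.0, -6.8]
grip_width: 0.0283
```

```bash
python3 -c "
from h import *
st();go(575.6,-357.3,105,153.1)"
```

```text
t 29.88 tcp [631.4 -38.6 121.6] psi 167.4 zdn [ 0.003 -0.001 -1.   ] j [ 0.15  0.54 -0.25  1.74  0.17  0.88  1.17] F [ 1.2 -0.  -6.8] w 28.3
shift [-15.3, -323.2, 16.9] turn [-0.0, 0.003, 0.249] |turn| 14
```

Emit:
play_rows(deltas=[[20, [-3, -60, 2], [0, 0.003, 0.12]], [20, [-6, -120, 4], [0, 0.003, 0.249]], [20, [-9, -180, 8], [0, 0.003, 0.249]], [20, [-12, -240, 12], [0, 0.003, 0.249]], [20, [-15, -300, 17], [0, 0.003, 0.249]], [20, [-15, -323, 17], [0, 0.003, 0.249]], [20, [-15, -323, 17], [0, 0.003, 0.249]], [20, [-15, -323, 17], [0, 0.003, 0.249]]])

```text
clock: 30.88
tcp_pos: [0.5751, -0.3548, 0.103]
orientation: [-0.728, -3.053, -0.003]
contact_force: [0.5, 0.7, -5.5]
grip_width: 0.0284
```

```bash
python3 -c "
from h import *
st();go(575.6,-357.3,64,153.1)"
```

```text
t 30.88 tcp [ 575.1 -354.8  103. ] psi 153.2 zdn [-0.002  0.002 -1.   ] j [ 0.57  0.61 -0.15  1.65  0.11  0.89  1.48] F [ 0.5  0.7 -5.5] w 28.4
shift [-1.7, -2.1, 39.0] turn [0.001, -0.003, 0.001] |turn| 0
```

Emit:
play_rows(deltas=[[20, [-1.5, -2, 20], [0, -0.003, 0]], [20, [-1.5, -2, 38], [0, -0.003, 0]], [20, [-1.5, -2, 44], [0, -0.003, 0]], [20, [-1.5, -2, 47], [0, -0.003, 0]], [20, [-1.5, -2, 49], [0, -0.003, 0]], [20, [-1.5, -2, 49], [0, -0.003, 0]]])

```text
clock: 31.62
tcp_pos: [0.5757, -0.3573, 0.0544]
orientation: [0.728, 3.055, 0.001]
contact_force: [0.8, -0.4, -6.0]
grip_width: 0.0286
```

```bash
python3 -c "
from h import *
st();go(575.6,-357.3,64,153.1)"
```

```text
t 31.62 tcp [ 575.7 -357.3   54.4] psi 153.2 zdn [ 0.001  0.001 -1.   ] j [ 0.56  0.67 -0.14  1.67  0.12  0.81  1.47] F [ 0.8 -0.4 -6. ] w 28.6
shift [0.1, -0.0, -9.6] turn [0.001, 0.001, 0.001] |turn| 0
```

Emit:
play_rows(deltas=[[20, [0, 0, 1], [0, 0, 0]], [20, [0, 0, 2], [0, 0, 0]], [20, [0, 0, 2], [0, 0, 0]]])

```text
clock: 32.0
tcp_pos: [0.576, -0.3576, 0.0536]
orientation: [0.728, 3.054, 0.001]
contact_force: [-3.4, 1.6, 4.7]
grip_width: 0.0281
```

```bash
python3 -c "
from h import *
st()"
```

```text
t 32.0 tcp [ 576.  -357.6   53.6] psi 153.2 zdn [ 0.002  0.    -1.   ] j [ 0.56  0.68 -0.14  1.67  0.12  0.81  1.47] F [-3.4  1.6  4.7] w 28.1
```

In contact, so I'll release and rise.

Emit:
play_rows(deltas=[[50, [0, 0, 0], [0, 0, 0]], [50, [0, 0, 0], [0, 0, 0]], [50, [0, 0, 0], [0, 0, 0]], [50, [0, 0, -30], [0, 0, 0]], [55, [0, 0, -85], [0, 0, 0]], [55, [0, 0, -85], [0, 0, 0]]])

```text
clock: 32.75
tcp_pos: [0.579, -0.3592, 0.1439]
orientation: [0.727, 3.045, -0.003]
contact_force: [-0.0, -0.2, 0.4]
grip_width: 0.0551
```

```bash
python3 -c "
from h import *
st();look();go(411,-144.4,100,173);p,d=np.load('last_top.npz')['p'],np.load('last_top.npz')['d'];
print('brr');[print(*b) for b in rects('top',p,d,(.3,.7,-.45,-.2),(.07,.09))]"
```

```text
t 32.75 tcp [ 579.  -359.2  143.9] psi 153.2 zdn [ 0.01  -0.004 -1.   ] j [ 0.57  0.57 -0.15  1.62  0.1   0.95  1.49] F [-0.  -0.2  0.4] w 55.1
bars
[ 410.9 -144.9] -6.7 [90. 31.] 33.7 386
pan
[477.9 321.6] 17.2 [222. 170.] 94.4 3809
idx
[527.  159.7] -72.9 [128.  33.] 97.3 553
shift [245.4, 115.8, 39.6] turn [-0.0, 0.007, -0.346] |turn| 20
brr
[ 575.4 -360.1] -26.3 [90. 31.] 81.1 388
```

Emit:
play_rows(deltas=[[55, [55, 26, 0], [0, 0.007, -0.09]], [55, [109, 51, 0], [0, 0.007, -0.18]], [55, [164, 77, 15], [0, 0.007, -0.27]], [55, [218, 103, 30], [0, 0.007, -0.35]], [55, [245, 116, 40], [0, 0.007, -0.35]], [55, [245, 116, 40], [0, 0.007, -0.35]], [55, [245, 116, 40], [0, 0.007, -0.35]]])

```text
clock: 33.67
tcp_pos: [0.4119, -0.1448, 0.0994]
orientation: [-0.186, -3.136, 0.0]
contact_force: [0.7, -0.6, 0.8]
grip_width: 0.0547
```

```bash
python3 -c "
from h import *
st();go(411,-144.7,5,173.3)"
```

```text
t 33.67 tcp [ 411.9 -144.8   99.4] psi 173.2 zdn [-0. -0. -1.] j [ 0.46  0.3  -0.3   2.21  0.15  0.65  1.5 ] F [ 0.7 -0.6  0.8] w 54.7
shift [0.9, 0.1, 94.4] turn [-0.0, -0.0, -0.002] |turn| 0
```

Emit:
play_rows(deltas=[[55, [1, 0, 30], [0, 0, 0]], [55, [1, 0, 65], [0, 0, 0]], [55, [1, 0, 90], [0, 0, 0]], [55, [1, 0, 94.5], [0, 0, 0]], [20, [1, 0, 94.5], [0, 0, 0]], [20, [1, 0, 94.5], [0, 0, 0]], [20, [1, 0, 94.5], [0, 0, 0]], [20, [1, 0, 94.5], [0, 0, 0]]])

```text
clock: 34.67
tcp_pos: [0.4119, -0.1447, 0.0059]
orientation: [0.186, 3.134, -0.001]
contact_force: [-0.2, 2.5, 6.9]
grip_width: 0.0285
```

Emit:
play_rows(deltas=[[20, [0, 0, -50], [0, 0, 0]], [20, [0, 0, -100], [0, 0, 0]], [20, [0, 0, -115], [0, 0, 0]], [20, [0, 0, -115], [0, 0, 0]]])

```text
clock: 35.17
tcp_pos: [0.4115, -0.1451, 0.1211]
orientation: [0.187, 3.133, -0.002]
contact_force: [-1.2, 0.2, -6.3]
grip_width: 0.0284
```

```bash
python3 -c "
from h import *
st();go(442.3,-287.5,100,153.1)"
```

```text
t 35.17 tcp [ 411.5 -145.1  121.1] psi 173.2 zdn [ 0.003 -0.001 -1.   ] j [ 0.49  0.26 -0.33  2.19  0.13  0.7   1.52] F [-1.2  0.2 -6.3] w 28.4
shift [-47.5, -137.7, 21.4] turn [-0.0, 0.003, 0.35] |turn| 20
```

Emit:
play_rows(deltas=[[20, [-18, -50, 5], [0, 0.003, 0.12]], [20, [-36, -100, 10], [0, 0.003, 0.24]], [20, [-47.5, -137.5, 21], [0, 0.003, 0.35]], [20, [-47.5, -137.5, 21], [0, 0.003, 0.35]], [20, [-47.5, -137.5, 21], [0, 0.003, 0.35]], [20, [-47.5, -137.5, 21], [0, 0.003, 0.35]]])

```text
clock: 35.92
tcp_pos: [0.4419, -0.2857, 0.0995]
orientation: [-0.727, -3.055, -0.001]
contact_force: [0.3, 0.8, -6.0]
grip_width: 0.0285
```

```bash
python3 -c "
from h import *
st();go(442.3,-287.5,54.5,153.1)"
```

```text
t 35.92 tcp [ 441.9 -285.7   99.5] psi 153.2 zdn [-0.001  0.001 -1.   ] j [ 0.61  0.41 -0.19  2.01  0.11  0.73  1.46] F [ 0.3  0.8 -6. ] w 28.5
shift [-1.2, -1.5, 45.0] turn [0.0, -0.001, 0.002] |turn| 0
```

Emit:
play_rows(deltas=[[20, [-1, -1.5, 20], [0, 0, 0]], [20, [-1, -1.5, 36], [0, 0, 0]], [20, [-1, -1.5, 42], [0, 0, 0]], [20, [-1, -1.5, 45], [0, 0, 0]], [20, [-1, -1.5, 47], [0, 0, 0]], [20, [-1, -1.5, 47], [0, 0, 0]], [20, [-1, -1.5, 47], [0, 0, 0]]])

```text
clock: 36.8
tcp_pos: [0.4424, -0.2875, 0.053]
orientation: [-0.727, -3.056, -0.0]
contact_force: [-1.5, 1.2, -0.6]
grip_width: 0.0282
```

```bash
python3 -c "
from h import *
st()"
```

```text
t 36.8 tcp [ 442.4 -287.5   53. ] psi 153.2 zdn [-0.  0. -1.] j [ 0.6   0.49 -0.17  2.03  0.14  0.63  1.44] F [-1.5  1.2 -0.6] w 28.2
```

Touching the bearer and supported. I'll release, rise and back off, then check.

Emit:
play_rows(deltas=[[50, [0, 0, 0], [0, 0, 0]], [50, [0, 0, 0], [0, 0, 0]], [50, [0, 0, 0], [0, 0, 0]], [50, [0, 0, -30], [0, 0, 0]], [55, [0, 0, -85], [0, 0, 0]], [55, [0, 0, -140], [0, 0, 0]], [55, [0, 0, -150], [0, 0, 0]], [55, [0, 0, -150], [0, 0, 0]]])

```text
clock: 37.8
tcp_pos: [0.4426, -0.2877, 0.2034]
orientation: [0.727, 3.056, -0.0]
contact_force: [0.1, -0.6, -0.3]
grip_width: 0.0551
```

```bash
python3 -c "
from h import *
st();go(263,-560,230,90)"
```

```text
t 37.8 tcp [ 442.6 -287.7  203.4] psi 153.2 zdn [ 0.001 -0.    -1.   ] j [ 0.63  0.28 -0.2   1.92  0.07  0.95  1.5 ] F [ 0.1 -0.6 -0.3] w 55.1
shift [37.7, -324.0, -26.6] turn [0.0, 0.001, 1.104] |turn| 63
```

Emit:
play_rows(deltas=[[55, [7, -60, -25], [0, 0, 0.15]], [55, [14, -120, -25], [0, 0, 0.3]], [55, [21, -180, -25], [0, 0, 0.45]], [55, [28, -240, -25], [0, 0, 0.6]], [55, [35, -300, -25], [0, 0, 0.75]], [55, [38, -324, -25], [0, 0, 0.9]], [55, [38, -324, -25], [0, 0, 0.9]], [55, [38, -324, -25], [0, 0, 0.9]]])

```text
clock: 38.8
tcp_pos: [0.2635, -0.5583, 0.2266]
orientation: [-1.979, -2.438, -0.003]
contact_force: [1.1, 0.8, 0.4]
grip_width: 0.0552
```

```bash
python3 -c "
from h import *
st();p,d=look()
print('brr');[print(*b) for b in rects('top',p,d,(.3,.7,-.45,-.2),(.07,.09))]
print('on pan');[print(*b) for b in rects('top',p,d,(.33,.62,.2,.45),(.115,.14))]
W=cloud('top',d);z=W[...,2]*1000
m=(abs(W[...,0]-.477)<.012)&(abs(W[...,1]-.321)<.012);print('pan z',np.nanmedian(z[m]))
q,e=grab('side')
a=cv2.convertScaleAbs(p[50:270,140:500],alpha=1.7);b=cv2.convertScaleAbs(q[60:380,130:450],alpha=1.7)
a=cv2.resize(a,(560,342),interpolation=2);b=cv2.resize(b,(230,230))
c=np.zeros((342,800,3),np.uint8);c[:,:560]=a;c[:230,565:795]=b
cv2.imwrite('pics/fin.png',c[:,:,::-1])"
```

```text
t 38.8 tcp [ 263.5 -558.3  226.6] psi 101.9 zdn [-0.     0.003 -1.   ] j [ 0.95  0.39  0.11  1.71 -0.05  1.05  1.28] F [1.1 0.8 0.4] w 55.2
bars
pan
[477.2 321.8] 17.3 [220. 170.] 94.4 3641
idx
[526.5 159.9] -73.0 [130.  33.] 97.4 553
brr
[ 576.  -360.2] -26.5 [91. 30.] 80.8 405
[ 440.6 -289.5] -26.0 [90. 31.] 80.8 427
on pan
[528.4 302.6] 17.1 [61. 30.] 124.0 290
[510.2 373.6] 18.7 [90. 30.] 123.9 439
[432.  267.9] 17.0 [59. 30.] 123.9 304
[408.6 335.1] 16.9 [61. 31.] 123.7 311
pan z 94.5259027432952
```

View pics/fin.png

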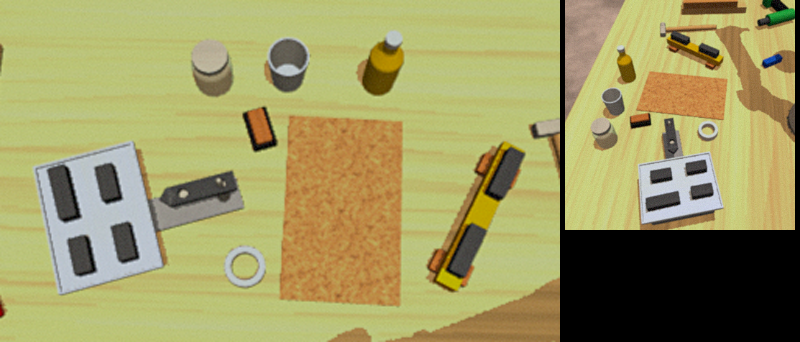

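The picture shows the mat empty and four bars flat on the pan. The index arm's point faces the pan with the pin through its square-end hole at about (220,183), and two longs lie along the bearer at (508,172) and (465,250). The bystanders and the blue bar are where they were.

```bash
python3 -c "
from h import *
print(r.hand_in())"
```

```text
the job is handed in; nothing more can be done
None
```

The job is done and handed in at about 39 s on the robot's clock; no verdict was reported. I turned the index arm end for end and refitted it first, then loaded the pan and cleared the leftover bars.

Last checks, from the camera images:
- **Index arm:** it lies flat, with its top at about 97 mm. Its pointed end faces the pan, and its direction is within about 1° of the line from the pin to the pan.
- **Pan:** it holds long1 and the three short bars. Its top measured 94.5 mm, so it has sunk about 35.5 mm against the 36 mm target.
- **Bearer:** the two leftover long bars lie flat along it, with their tops at about 81 mm and about 2 mm or less off its centreline.
- **Everything else:** the mat is empty. The other bench items and the blue look-alike look unmoved.

No check failed. I saw no bar knocked aside during the run.

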